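Fit the spacer sleeve and hold the spindle guard at its set angle

ROBOT

A 6-joint arm with a two-finger parallel gripper is mounted at the origin on a cart in front of the work surface, level with it; the furniture and walls round the work are solid. World frame = base frame: x ahead of the robot, y to its left, z up, the work surface at z = 0. Lengths are in m, angles in rad, forces in N, time in s.
With the tool pointing down it reaches from about 0.25 to 0.725 m from the base axis. Payload 4 kg.
Tool frame: the origin (TCP) lies on the centre line of the jaws, within the pads' length; the fingertips stand ahead of it and the grasp point (between the pads) lies 3 mm ahead of it (bot.tcp_to_tips is the z of the fingertips in the tool frame, in m); z points along the fingers, y is the line along which they close (so a half turn about z gives the same grasp; the last joint's range is limited). The gripper opens to 85 mm and grips with 20 to 120 N. Pads are 22 mm wide; open, the fingers measure 114 mm over their backs; the gripper's body (76 mm by 85 mm) begins 54 mm behind the grasp point. The pads swing forward as they close: fully open they stand 13 mm farther back than shut.
Start: joints at [1.195, 0.241, 0.005, 1.335, 0, 1.571], TCP at [0.184, 0.465, 0.253] pointing down, gripper open.
Joint ranges: [-2.72, 2.72], [-1.05, 1.87], [-1.09, 1.28], [-1.99, 2.15], [-1.42, 1.44], [-3.14, 3.14]. Speed limits (rad/s): [2.79, 2.79, 3.14, 3.14, 3.14, 3.14].

INTERFACE

Orientations are given as a unit quaternion [x, y, z, w].
In Python, from workcell import telemetry, camera, camera_params, ticket, boxes_of, cut_out, spot_point, bot gives the robot as it stands.
- The arm moves only by the shell command python3 -m creep 'ROWS'. ROWS is text: rows parted by semicolons, each of 5 numbers parted by spaces: the opening, from 0 (shut) to 1 (fully open), then the shift along the tool's x, y, z in units of 150 mm (1.0 is 150 mm), then the turn about the tool's z in units of 180 degrees (1.0 is 180 degrees). In form: claw x y z turn; .... A call has 1 to 12 rows; each row is the pose to reach, as a shift and turn from the pose commanded when the call began, along the tool's axes at that moment, turning the shorter way round; what a row does not reach only later rows make up. A row lasts 1/8 s, in which the tool goes at most 62.5 mm and 10.7 degrees, less where a joint would pass 70% of its speed; a pose out of reach is approached as far as the arm can. A call with a number of a shift or a turn outside -1 to 1 is refused whole. A call with a gripper value outside its range is refused whole. The fingers move at their own pace and stop on an object; the grip force is fixed at half the most. Time passes only in rows, so rows that repeat a pose let the fingers close. It gives the time, the measured TCP pose, the force, the opening and the grip force at its end, in the units of the state.
- telemetry.get_obs(): the state, without advancing time (a new reading comes with each control period).
- camera(name): name is "scene" or "top" or "wrist"; returns the picture (420x560x3 uint8, red, green, blue); there is no depth.
- camera_params(name): a dict with "camera_matrix" (3x3 intrinsics, pixels), "eye" and "attitude" of the camera in the world. Camera axes: x right, y down, z forward; pixel columns grow to the right and rows downward; lengths in m; the calibration is good to about 2 mm. A picture is of the moment at which its call begins: read the wrist's pose just before it. camera_params takes no time and is no camera call; for the wrist camera it gives the pose at the moment of the call.
- ticket.job_done(): hands the job in; it is judged then, once.
Trained networks look in the newest picture that a camera, given by its name, has taken for a name from the list of things; names that differ only in an ending like _2 or _b are one class to them, and where a whole thing is asked for, a point or a joint stands for the part that bears it (a point fixed in the world has none). Each returns a list of dicts, best first, with "conf" (0 to 1); they miss things now and then, are a little off and sometimes report something else, mostly with a low value. They report only what shows in the picture. A call takes as long as a camera call. They do not tell look-alikes from the thing itself.
- boxes_of(thing, camera): "at" ([x, y, z] in m, in world coordinates, good to about 4 mm: the middle of the surface that is visible of it).
- cut_out(thing, camera): "pixels" (420x560 bool, what is visible of it).
- spot_point(thing, camera): "at" ([x, y, z] in m, in world coordinates, good to about 4 mm: a listed point, or the origin of a listed thing).
The state is a dict: "clock": time; "joint_pos": joint angles; "joint_vel": joint speeds; "tau": joint torques, N m; "eef_pos": TCP position; "tool_rot": TCP orientation; "ft_force": force on the tool from outside, world axes, zero at the start; "ft_torque": the same for the moment, N m; "grip_width": finger opening in m; "grasp_force": force on a finger pad.
Only numpy, scipy, OpenCV 4.12 (cv2) and the standard library are available. Lean on these libraries where they do the work, as an engineer would, in place of code of your own. Each camera call takes 0.05 s, during which the arm holds its last target. There are 200 camera calls.

TASK

Slide the brass spacer sleeve over the upright spindle of the green cutter station until it sits fully home on the flange, and let go of it. Then swing the yellow-framed guard (it has a black bar on its right to hold it by) forward and down from its leaned-back rest until it is in line with the red pointer, and finish while still holding it there, steady, because it would fall shut if let go. Never let it drop shut, leave the pointer as it is set, and do not disturb the bit block, the tape roll or the jar.

Things in the scene. Friction and masses are not known exactly. Their poses are not given: they have to be found in the camera images.
- sleeve: loose brass spacer sleeve standing upright on the worktop, outer diameter 38 mm, bore 19 mm, 34 mm tall, 60 to 130 g; origin at the centre of its underside, z along its axis
- station: green cutter station fixed to the worktop; base plate 185 (x) by 190 (y) by 14 mm, from 45 mm in front of its origin to 140 mm behind. Origin on the worktop, on the spindle's axis; x points away from the robot to the guard hinge, y left. Grey hinge posts 10 mm thick at x = 95, y = -78 and +78 mm, up to 108 mm high; aluminium quadrant on the left at y = 90 mm
- arbor_top (a point): top centre of the upright steel spindle, 68 mm above the worktop; the spindle's diameter is 16 mm, its top 8 mm taper to 7 mm
- arbor_seat (a point): centre of the top face of the dark flange (diameter 52 mm) at the spindle's foot, 22 mm above the worktop; the sleeve's underside rests here when home
- guard_hinge (a point): middle of the guard's hinge axis, 95 mm behind the spindle in station x and 95 mm above the worktop; the axis runs along station y
- guard (a joint): guard angle (rad): 0 = shut, flap level, pointing from the hinge to station -x over the spindle; pi/2 = upright; 1.75 = leaning back on its stop, where its weight keeps it. It turns easily: forward of upright it falls to 0 if let go. Clear panel in a yellow frame, 125 mm from hinge to free edge, 130 mm wide, 0.25 to 0.5 kg
- guard_bar (a point): grip point on the axis of the black round bar (diameter 12 mm, parallel to the hinge, 18 mm knob at its end) that sticks out 85 mm to the right (station -y) of the flap's free edge; 45 mm from the flap's side, 110 mm right of guard_hinge, 125 mm from the hinge axis: hinge + 125*(-cos, +sin)(guard) in station x, z. The bar can turn in the fingers. Site x turns with the guard
- mark (a joint): angle of the red pointer in rad, measured on the same axis and scale as the guard: the guard is in line with it when both joint values are equal. Stiff; it stays where it is set
- mark_tip (a point): round red tip of the pointer arm, 132 mm from the hinge axis, 97 mm left of the station's middle; its x axis turns with the pointer
- bit_rack: bystander: small wooden bit block with bits, 40x90x47 mm, loose; origin at the centre of its underside
- green_tape: bystander: roll of green tape lying flat, 64 mm diameter, 20 mm high, loose; origin at the centre of its underside
- lidded_jar: bystander: white jar with green lid, 49 mm diameter, 50 mm high, loose; origin at the centre of its underside
There are look-alikes about, which are no part of the job. There is more than one size of the sleeve; the job needs the middle-sized.

How it is judged:
On the way:
1. the sleeve sits home on the spindle's flange, let go, while the guard still leans back (horizontal distance between sleeve and arbor_seat below 0.004 m and z of sleeve in the frame of arbor_seat below 0.003 m and angle between sleeve's own z axis and vertical below 0.1 rad and contact force between the fingers and sleeve below 0.1 N and value of joint guard above 1.5 rad), for 0.2 s.
At the end, for the whole second after the job is handed in: the sleeve is home on the flange (underside within 3 mm of it, within 4 mm of the spindle's axis, untouched) and the fingers hold the guard still, within 0.07 rad (4 degrees) of the red pointer, with nothing else carrying it (angle between the x axis of guard_bar and the x axis of mark_tip, either way round below 0.07 rad and velocity of joint guard between -0.05 and 0.05 rad/s and contact force between the fingers and guard above 0.3 N and contact force between each of guard, the arm and sleeve below 0.1 N and horizontal distance between sleeve and arbor_seat below 0.004 m and z of sleeve in the frame of arbor_seat below 0.003 m and angle between sleeve's own z axis and vertical below 0.1 rad); the arm keeps its last pose, push and grip.
It fails at once if the guard dropped shut (value of joint guard below 0.3 rad).
It fails at once if the red pointer was shifted (distance of mark_tip from where it was at the start of the episode above 0.008 m).
It fails at once if a bystander was disturbed (distance of any of bit_rack, green_tape, lidded_jar from where it was at the start of the episode above 0.02 m).
It also fails if it takes over 58 s, if anything falls off the work surface, if the arm or the gripper's body presses on something with over 40 N, if the wrist force passes 120 N, or if a joint passes its speed limit or range.

## Working session

There is one attempt and no reset: what is moved stays moved. The work goes in short steps, Python scripts to look and compute and a shell command to move; the robot and the scene stay as the last step left them, time stands still between calls to the robot, and variables do not carry over. Pictures are saved under pics/ and viewed, at most 10 in all, crops included, and the job is handed in when it is done.

```bash
mkdir -p pics; ls; python3 - <<'E'
from workcell import *
import cv2,numpy as np
o=telemetry.get_obs();print(o['clock'],o['eef_pos'],o['tool_rot'],o['grip_width'],bot.tcp_to_tips)
a=camera('scene');b=camera('top')
cv2.imwrite('pics/scene0.png',a[...,::-1]);cv2.imwrite('pics/top0.png',b[...,::-1])
for c in('scene','top'):
  p=camera_params(c);print(c,np.array(p['eye']).round(3),np.array(p['attitude']).round(3).tolist(),p['camera_matrix'][0][0])
  for t in('sleeve','bit_rack','green_tape','lidded_jar','arbor_top','arbor_seat','guard_hinge','guard_bar','mark_tip','station'):
    print(t,[(np.round(d['at'],3).tolist(),round(d['conf'],2)) for d in spot_point(t,c)[:6]])
E
```

```text
pics
0.0 [0.18327657 0.46456051 0.25240825] [ 1.86787694e-01  9.82399737e-01 -1.03685619e-03 -1.98752435e-04] 0.0852144432264579 0.022
scene [-0.022 -0.469  0.582] [0.792, -0.394, 0.198, -0.422] 397.08337631410507
sleeve [([0.475, -0.221, -0.001], 0.95), ([0.528, -0.154, -0.002], 0.79), ([0.598, -0.16, 0.002], 0.57)]
bit_rack [([0.572, -0.339, -0.002], 0.92)]
green_tape [([0.413, -0.067, 0.0], 0.78)]
lidded_jar [([0.434, 0.294, 0.002], 0.9)]
arbor_top [([0.55, 0.092, 0.07], 0.92)]
arbor_seat [([0.552, 0.094, 0.023], 0.84)]
guard_hinge [([0.647, 0.103, 0.096], 0.75), ([0.526, -0.153, -0.003], 0.58)]
guard_bar [([0.676, -0.006, 0.218], 0.88)]
mark_tip [([0.564, 0.191, 0.206], 0.57)]
station [([0.555, 0.094, -0.0], 0.71)]
top [ 0.381 -0.033  1.126] [-0.702, 0.708, -0.052, 0.048] 414.43816592112415
sleeve [([0.47, -0.222, -0.003], 0.82), ([0.595, -0.157, 0.0], 0.62), ([0.523, -0.156, -0.002], 0.53)]
bit_rack [([0.572, -0.34, -0.004], 0.58)]
green_tape [([0.406, -0.073, 0.002], 0.57)]
lidded_jar [([0.427, 0.296, -0.0], 0.85)]
arbor_top [([0.548, 0.095, 0.067], 0.6)]
arbor_seat [([0.549, 0.093, 0.025], 0.8)]
guard_hinge [([0.647, 0.102, 0.096], 0.78)]
guard_bar [([0.678, -0.006, 0.218], 0.81)]
mark_tip [([0.567, 0.189, 0.206], 0.62)]
station [([0.551, 0.095, 0.001], 0.58)]
```

View pics/scene0.png

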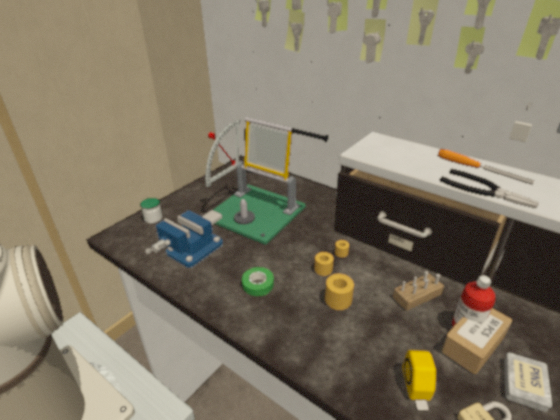

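View pics/top0.png

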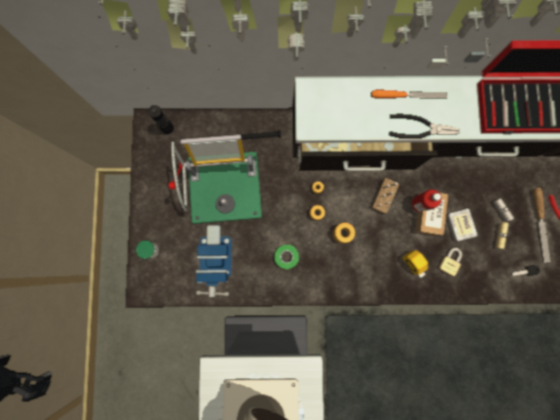

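The scene picture shows three sleeves: large at (340,292), middle at (324,263) and small at (342,248). The middle one, at world (0.526,-0.155), fits the description. The station is at (250,205) with the guard leaning back, its bar at (310,135), and a vise at (187,238) in front.

```bash
cat > h.py <<'E'
from workcell import *
import numpy as np,cv2
from scipy.spatial.transform import Rotation as R
def go(p,yaw=None):
  "print total shift/turn in row units to bring TCP to p, tool y axis to heading yaw (deg)"
  o=telemetry.get_obs();r=R.from_quat(o['tool_rot']);M=r.as_matrix()
  s=M.T@(np.array(p)-o['eef_pos'])/.15
  h=np.degrees(np.arctan2(M[1,1],M[0,1]))
  t=0 if yaw is None else -((yaw-h+90)%180-90)/180
  print('t',round(o['clock'],2),'pos',o['eef_pos'].round(4),'heading',round(h,1),'shift',s.round(3),'turn',round(t,3))
def pix(cam,P):
  c=camera_params(cam);q=R.from_quat(c['attitude']).inv().apply(np.atleast_2d(P)-c['eye'])
  u=q@np.array(c['camera_matrix']).T;return u[:,:2]/u[:,2:]
def rays(cam,uv):
  c=camera_params(cam);uv=np.atleast_2d(uv)
  d=np.c_[uv,np.ones(len(uv))]@np.linalg.inv(c['camera_matrix']).T
  return np.array(c['eye']),R.from_quat(c['attitude']).apply(d)
E
python3 - <<'E'
from h import *
go([.50,-.155,.22],95)
c=camera_params('wrist');print(c['eye'],R.from_quat(c['attitude']).as_matrix().round(2))
E
```

```text
t 1.1 pos [0.1835 0.4651 0.2533] heading 68.5 shift [-3.48  -3.071  0.222] turn -0.147
[0.12192032 0.48895888 0.3745561 ] [[ 0.37  0.9   0.24]
 [ 0.93 -0.35 -0.1 ]
 [ 0.    0.26 -0.96]]
```

```bash
python3 -m creep '1 -0.3 -0.25 0 0; 1 -0.6 -0.5 0 0; 1 -0.87 -0.77 0.05 0;1 -0.87 -0.77 0.05 0'
python3 -m creep '1 -0.3 -0.25 0 0; 1 -0.6 -0.5 0 0; 1 -0.87 -0.77 0.05 0;1 -0.87 -0.77 0.05 0'
python3 -m creep '1 -0.3 -0.25 0 0; 1 -0.6 -0.5 0 0; 1 -0.87 -0.77 0.05 0;1 -0.87 -0.77 0.05 0'
python3 -m creep '1 -0.3 -0.25 0 -0.05; 1 -0.6 -0.5 0 -0.1; 1 -0.87 -0.77 0.05 -0.147;1 -0.87 -0.77 0.05 -0.147;1 -0.87 -0.77 0.05 -0.147'
python3 - <<'E'
from h import *
a=camera('wrist')
go([.50,-.155,.22],95)
for d in spot_point('sleeve','wrist'): print(np.round(d['at'],4),d['conf'],pix('wrist',d['at']).round())
for d in cut_out('sleeve','wrist'):
  v,u=np.nonzero(d['pixels']);print(d['conf'],u.min(),u.max(),v.min(),v.max())
uv=pix('wrist',[.526,-.155,.02])[0];print(uv)
cv2.imwrite('pics/w1.png',cv2.resize(a,(800,600))[...,::-1])
E
```

```text
clock: 1.6
eef_pos: [0.2631, 0.3064, 0.2455]
tool_rot: [0.19, 0.982, -0.001, -0.0]
ft_force: [-0.8, 1.1, 0.8]
grip_width: 0.0853
grasp_force: 0.0
clock: 2.1
eef_pos: [0.3426, 0.152, 0.2382]
tool_rot: [0.19, 0.982, -0.0, 0.0]
ft_force: [-0.1, 0.2, 0.2]
grip_width: 0.0851
grasp_force: 0.0
clock: 2.6
eef_pos: [0.4219, -0.0023, 0.2304]
tool_rot: [0.189, 0.982, 0.0, -0.0]
ft_force: [-0.7, 0.1, -0.7]
grip_width: 0.0855
grasp_force: 0.0
clock: 3.22
eef_pos: [0.4996, -0.1541, 0.223]
tool_rot: [-0.044, 0.999, 0.001, -0.001]
ft_force: [0.3, 0.4, 0.4]
grip_width: 0.0851
grasp_force: 0.0
t 3.27 pos [ 0.4995 -0.1539  0.2234] heading 95.1 shift [-0.003 -0.008  0.022] turn 0.0
[ 0.525  -0.1562 -0.0064] 0.88 [[274. 207.]]
[ 0.472  -0.2236  0.0027] 0.77 [[220. 160.]]
[ 0.5919 -0.1563 -0.0054] 0.61 [[270. 257.]]
0.78 189 243 136 186
0.77 258 282 252 281
0.74 395 559 212 419
[275.39477293 214.04354494]
```

View pics/w1.png

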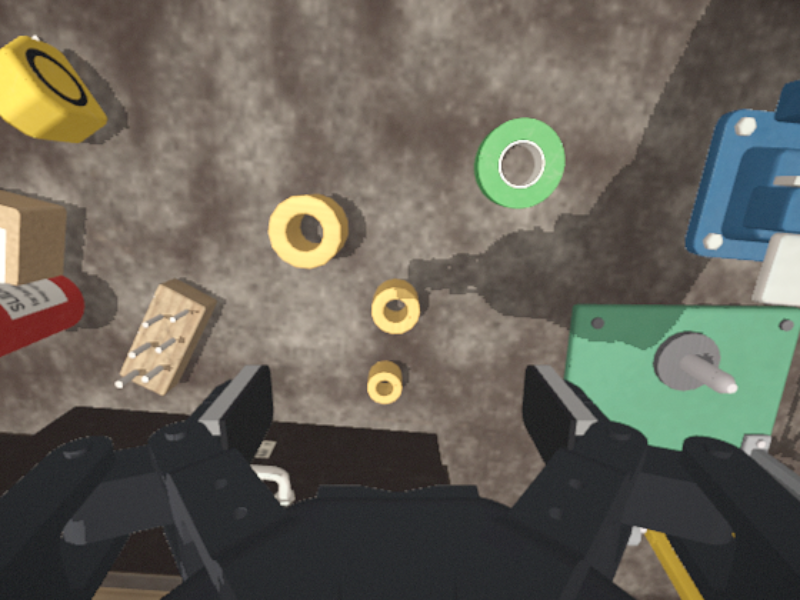

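The wrist view, 800 px wide, shows the large sleeve at (308,231), the middle at (396,306) and the small at (384,382). Next I fit a cylinder model to their silhouettes to confirm the sizes, and take an enlarged crop.

```bash
cat >> h.py <<'E'
from scipy.optimize import least_squares
def cyl_fit(cam,img,p0,z0=0.,r=.019,h=.034,free=True):
  "fit x,y(,r) of an upright brass cylinder to its mask (hull sides)"
  hsv=cv2.cvtColor(img,cv2.COLOR_RGB2HSV);m=cv2.inRange(hsv,(10,70,60),(35,255,255))
  m=cv2.morphologyEx(m,cv2.MORPH_OPEN,np.ones((3,3)))
  n,l,st,ce=cv2.connectedComponentsWithStats(m)
  uv=pix(cam,[p0[0],p0[1],z0+h/2])[0];i=1+np.argmin(np.linalg.norm(ce[1:]-uv,axis=1))
  pts=np.argwhere(l==i)[:,::-1].astype(np.float32);hull=cv2.convexHull(pts)[:,0]
  th=np.radians(np.arange(0,360,10));ring=np.c_[np.cos(th),np.sin(th)]
  D=ring[::3]
  def sup(q): return (q@D.T).max(0)
  def f(v):
    rr=v[2] if free else r
    q=np.vstack([np.c_[v[0]+rr*ring[:,0],v[1]+rr*ring[:,1],np.full(36,z)] for z in(z0,z0+h)])
    return sup(pix(cam,q))-sup(hull)-.5
  s=least_squares(f,[*p0[:2],r] if free else p0[:2],x_scale=1e-3)
  return s.x,np.sqrt(np.mean(s.fun**2)),st[i]
E
python3 - <<'E'
from h import *
a=camera('wrist')
for p,h in(([.525,-.156],.034),([.472,-.223],.04),([.594,-.157],.028)):
  print([np.round(k,4) for k in cyl_fit('wrist',a,p,h=h)])
cv2.imwrite('pics/w2.png',cv2.resize(a[130:290,180:340],(600,600),interpolation=cv2.INTER_CUBIC)[...,::-1])
for c in('top','scene'):
  b=camera(c)
  print(c,[np.round(k,4) for k in cyl_fit(c,b,[.525,-.156])])
E
```

```text
[array([ 0.5258, -0.1536,  0.0195]), np.float64(0.3045), array([ 260,  195,   35,   39, 1034], dtype=int32)]
[array([ 0.4702, -0.2237,  0.0274]), np.float64(0.2685), array([ 188,  135,   57,   53, 2152], dtype=int32)]
[array([ 0.5955, -0.1571,  0.015 ]), np.float64(0.3462), array([257, 252,  25,  31, 661], dtype=int32)]
top [array([ 0.5958, -0.1554,  0.0174]), np.float64(0.414), array([311, 180,  14,  14, 151], dtype=int32)]
scene [array([ 0.5129, -0.1928,  0.0606]), np.float64(7.0458), array([ 313,  238,   42,   74, 1881], dtype=int32)]
```

View pics/w2.png

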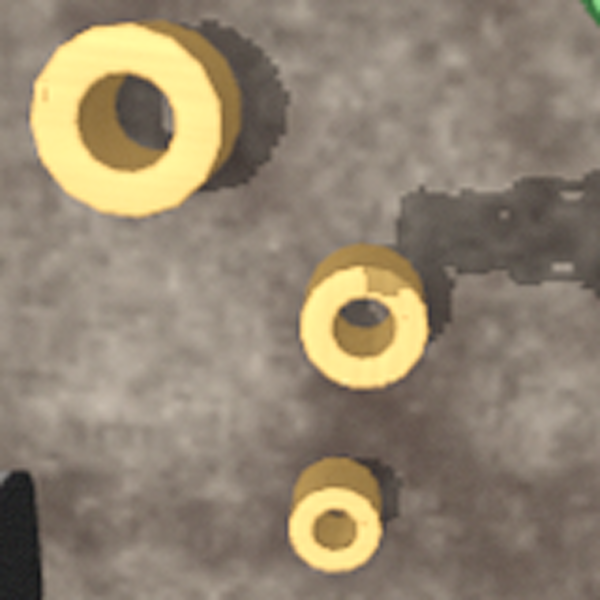

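The crop shows the middle sleeve at (364,320), with a fitted radius of 19.5 mm against 19 nominal. The others fit at 27 and 15 mm, so this one is confirmed.

```bash
python3 - <<'E'
from h import *
go([.5257,-.154,.12],95)
E
```

```text
t 3.52 pos [ 0.4995 -0.155   0.2238] heading 95.0 shift [-0.174 -0.008  0.692] turn 0.0
```

```bash
python3 -m creep '1 -0.174 0 0.35 0; 1 -0.174 0 0.69 0;1 -0.174 0 0.69 0;1 -0.174 0 0.69 0;1 -0.174 0 0.69 0'
python3 - <<'E'
from h import *
P=[]
for i in range(3):
  a=camera('wrist');x,e,st=cyl_fit('wrist',a,[.5255,-.154]);print(x.round(4),e,st);P.append(x)
  print([np.round(d['at'],4) for d in spot_point('sleeve','wrist')][:2])
go([.5257,-.154,.026],95)
E
```

```text
clock: 4.15
eef_pos: [0.5273, -0.1545, 0.1227]
tool_rot: [-0.043, 0.999, -0.001, 0.002]
ft_force: [0.6, -0.1, -0.7]
grip_width: 0.0852
grasp_force: 0.0
[ 0.5252 -0.1536  0.0192] 0.2272698094326065 [ 255  187   51   57 2127]
[array([ 0.5933, -0.1568, -0.0014]), array([ 0.5251, -0.153 , -0.0025])]
[ 0.5251 -0.1535  0.0191] 0.2640535226686533 [ 255  188   51   57 2138]
[array([ 0.5919, -0.16  , -0.0017]), array([ 0.4685, -0.2226,  0.0035])]
[ 0.525  -0.1534  0.0191] 0.3451915639345848 [ 255  189   51   57 2151]
[array([ 0.47  , -0.2222,  0.0025]), array([ 5.902e-01, -1.571e-01, -5.000e-04])]
t 4.45 pos [ 0.5258 -0.1542  0.1206] heading 94.9 shift [0.002 0.001 0.631] turn -0.0
```

```bash
python3 -m creep '1 0.004 0.004 0.3 0; 1 0.004 0.004 0.5 0;1 0.004 0.004 0.63 0;1 0.004 0.004 0.63 0;1 0.004 0.004 0.63 0;0 0.004 0.004 0.63 0;0 0.004 0.004 0.63 0;0 0.004 0.004 0.63 0;0 0.004 0.004 0.63 0;0 0.004 0.004 0.63 0;0 0.004 0.004 0.63 0'
python3 - <<'E'
from h import *
o=telemetry.get_obs();print(o['grip_width'],o['grasp_force']);go([.55,.094,.2],95)
E
```

```text
clock: 5.82
eef_pos: [0.5256, -0.1537, 0.0262]
tool_rot: [-0.043, 0.999, -0.0, 0.001]
ft_force: [-0.4, 0.2, 5.3]
grip_width: 0.0355
grasp_force: 60.3
0.03553407286620112 60.27018338441849
t 5.83 pos [ 0.5256 -0.1537  0.0262] heading 94.9 shift [-0.306  1.63  -1.159] turn -0.0
```

```bash
python3 -m creep '0 0 0 -0.3 0; 0 0 0 -0.7 0;0 0 0.2 -0.95 0;0 0.1 0.5 -0.95 0;0 0.2 0.85 -0.95 0;0 0.2 0.85 -0.95 0'
python3 -m creep '0 0 0.35 0 0; 0 0 0.7 0 0;0 0 0.7 0 0;0 0 0.7 0 0'
python3 - <<'E'
from h import *
go([.55,.094,.2],95)
for i in range(4):
  a=camera('wrist')
  for t in('arbor_top','arbor_seat','sleeve'):print(t,[(np.round(d['at'],4),round(d['conf'],2),pix('wrist',d['at'])[0].round()) for d in spot_point(t,'wrist')[:2]])
cv2.imwrite('pics/w3.png',a[...,::-1])
E
```

```text
clock: 6.58
eef_pos: [0.482, -0.0263, 0.1675]
tool_rot: [-0.045, 0.999, 0.0, -0.001]
ft_force: [0.7, -0.4, -1.4]
grip_width: 0.0359
grasp_force: 60.2
clock: 7.08
eef_pos: [0.4751, 0.075, 0.1675]
tool_rot: [-0.043, 0.999, -0.0, -0.0]
ft_force: [0.1, -0.2, -1.1]
grip_width: 0.0355
grasp_force: 60.4
t 7.08 pos [0.4751 0.075  0.1675] heading 94.9 shift [-0.508  0.083 -0.217] turn -0.0
arbor_top []
arbor_seat []
sleeve [(array([ 0.5917, -0.1567, -0.0023]), 0.75, array([ 61., 284.])), (array([0.4771, 0.0719, 0.1386]), 0.66, array([274., 258.]))]
arbor_top []
arbor_seat [(array([0.5544, 0.0908, 0.0241]), 0.9, array([288., 282.])), (array([ 5.546e-01,  9.740e-02, -2.000e-04]), 0.52, array([293., 272.]))]
sleeve [(array([ 0.5914, -0.1571, -0.0011]), 0.85, array([ 59., 284.])), (array([0.4757, 0.0707, 0.1358]), 0.74, array([271., 253.]))]
arbor_top []
arbor_seat [(array([0.5566, 0.095 , 0.0213]), 0.69, array([291., 283.]))]
sleeve [(array([ 0.5937, -0.1559, -0.0039]), 0.85, array([ 62., 284.])), (array([0.4729, 0.0714, 0.1367]), 0.66, array([272., 249.]))]
arbor_top []
arbor_seat [(array([0.5558, 0.0946, 0.0226]), 0.92, array([290., 283.]))]
sleeve [(array([0.4762, 0.0726, 0.1399]), 0.77, array([273., 257.]))]
```

View pics/w3.png

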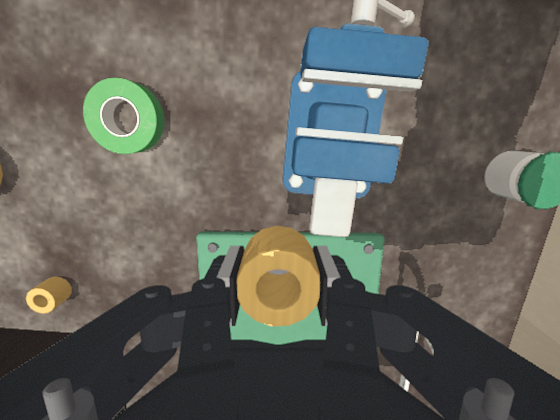

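The sleeve is held square between the fingers at (278,275) and hides the spindle. I'll step to the right to see the spindle past the fingers.

```bash
python3 -m creep '0 0 -0.3 -0.15 0; 0 -0.2 -0.6 -0.2 0;0 -0.5 -0.7 -0.2 0;0 -0.5 -0.7 -0.2 0;0 -0.5 -0.7 -0.2 0'
python3 - <<'E'
from h import *
go([.55,.094,.2],95)
T=[];S=[]
for i in range(5):
  a=camera('wrist')
  for t,L in(('arbor_top',T),('arbor_seat',S)):
    L+=[d['at'] for d in spot_point(t,'wrist')[:1]]
for L in(T,S): print(np.round(L,4),len(L) and pix('wrist',np.mean(L,0)))
cv2.imwrite('pics/w4.png',a[...,::-1])
np.savez('w4.npz',a=a,**{k:camera_params('wrist')[k] for k in('eye','attitude','camera_matrix')})
E
```

```text
clock: 8.5
eef_pos: [0.558, -0.0224, 0.1971]
tool_rot: [-0.043, 0.999, 0.0, -0.001]
ft_force: [-0.3, 0.7, -1.2]
grip_width: 0.0357
grasp_force: 60.5
t 8.5 pos [ 0.558  -0.0224  0.1971] heading 94.9 shift [-0.014  0.778 -0.019] turn -0.0
[[0.5522 0.0912 0.0671]
 [0.5513 0.0903 0.069 ]
 [0.5517 0.0883 0.0698]
 [0.551  0.0918 0.0683]
 [0.5509 0.0935 0.07  ]] [[406.72246906 211.20114717]]
[[0.5579 0.0921 0.0242]
 [0.6484 0.0974 0.0989]
 [0.5573 0.0924 0.0244]
 [0.5562 0.0942 0.0216]
 [0.5552 0.0908 0.0229]] [[391.50068285 225.88147792]]
```

View pics/w4.png

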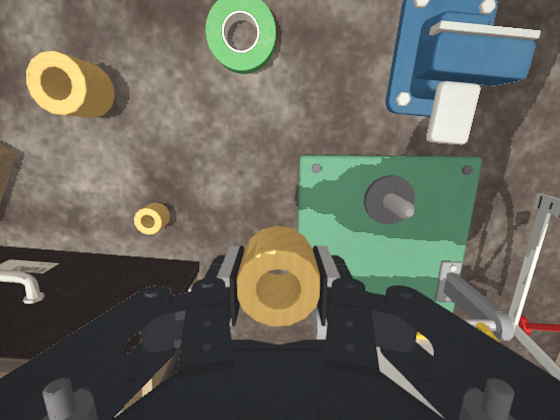

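```bash
python3 - <<'E'
from h import *
a=np.load('w4.npz')['a']
g=a[165:235,355:425].astype(int);sat=g.max(2)-g.min(2);m=((sat<25)&(g.max(2)<115)).astype(np.uint8)
n,l,st,ce=cv2.connectedComponentsWithStats(m);i=1+np.argmax(st[1:,4])
c=max(cv2.findContours((l==i).astype(np.uint8),0,1)[0],key=len);h=cv2.convexHull(c);el=cv2.fitEllipse(h)
fc=np.array(el[0])+[355,165];print('flange',fc,el[1],st[i]+[355,165,0,0,0])
def at(uv,z):
  e,d=rays('wrist',uv);d=d[0];return (e+d*(z-e[2])/d[2]).round(4)
print(at(fc,.022),at([408,210],.067),at([410,212],.067))
# sleeve: fit held
o=telemetry.get_obs();z0=o['eef_pos'][2]-.026
print(cyl_fit('wrist',a,o['eef_pos'],z0=z0))
hsv=cv2.cvtColor(a,cv2.COLOR_RGB2HSV)
print('expected top ring', pix('wrist',np.r_[o['eef_pos'][:2],z0+.034]),pix('wrist',np.r_[o['eef_pos'][:2],z0]))
for p in([.5515,.0915,.068],[.5515,.0915,.022],[.554,.092,.068],[.554,.092,.022]):print(p,pix('wrist',p))
cv2.imwrite('pics/w4c.png',cv2.resize(a[160:340,225:425],(800,720)[:2] if 0 else (660,594),interpolation=cv2.INTER_CUBIC)[...,::-1])
E
```

```text
flange [389.20524597 199.28180313] (48.12849807739258, 51.452537536621094) [ 364  175   51   50 1487]
[0.5513 0.0927 0.022 ] [0.5507 0.0928 0.067 ] [0.5523 0.095  0.067 ]
(array([ 0.5588429 , -0.02310247,  0.01865563]), np.float64(0.5851936468360364), array([ 236,  225,   84,  102, 6789], dtype=int32))
expected top ring [[279.07909399 289.60783734]] [[278.7940442  256.97521571]]
[0.5515, 0.0915, 0.068] [[406.83507099 211.08203396]]
[0.5515, 0.0915, 0.022] [[388.03246803 199.40935184]]
[0.554, 0.092, 0.068] [[406.82509303 213.82249013]]
[0.554, 0.092, 0.022] [[388.06501337 201.77717852]]
```

View pics/w4c.png

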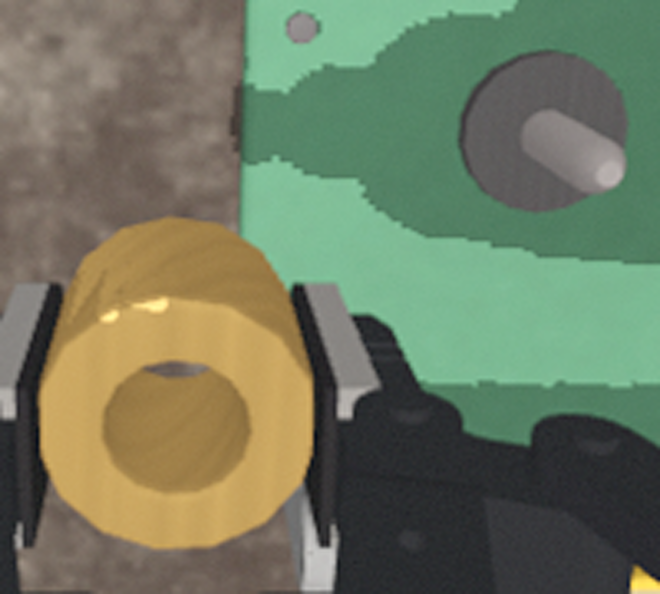

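Flange centre at (390,200) and spindle tip at (409,212) both give an axis at (0.5516,0.093). The held sleeve is within 1 mm of the tool axis.

```bash
python3 -m creep '0 -0.018 0.3 0 0; 0 -0.018 0.6 0 0;0 -0.018 0.776 0.1 0;0 -0.018 0.776 0.3 0;0 -0.018 0.776 0.5 0;0 -0.018 0.776 0.57 0;0 -0.018 0.776 0.57 0;0 -0.018 0.776 0.57 0'
python3 - <<'E'
from h import *
go([.5508,.0939,.0482],95)
E
```

```text
clock: 10.25
eef_pos: [0.5525, 0.0937, 0.1136]
tool_rot: [-0.043, 0.999, 0.0, 0.001]
ft_force: [-0.3, 0.1, -1.2]
grip_width: 0.0354
grasp_force: 60.5
t 10.25 pos [0.5525 0.0937 0.1136] heading 94.9 shift [0.012 0.002 0.436] turn -0.0
```

```bash
python3 -m creep '0 0.006 0 0.05 0; 0 0.006 0 0.1 0;0 0.006 0 0.15 0;0 0.006 0 0.2 0;0 0.006 0 0.2 0;0 0.006 0 0.2 0'
```

```text
clock: 11.0
eef_pos: [0.5507, 0.0936, 0.0823]
tool_rot: [-0.043, 0.999, 0.0, 0.0]
ft_force: [0.4, -0.1, -0.9]
grip_width: 0.0355
grasp_force: 60.5
```

```bash
python3 -m creep '0 0 0 0.05 0; 0 0 0 0.1 0;0 0 0 0.15 0;0 0 0 0.19 0;0 0 0 0.22 0;0 0 0 0.22 0;0 0 0 0.22 0'
```

```text
clock: 11.88
eef_pos: [0.5507, 0.0935, 0.0493]
tool_rot: [-0.043, 0.999, -0.0, 0.0]
ft_force: [2.9, -0.8, -1.3]
grip_width: 0.0356
grasp_force: 60.5
```

```bash
python3 -m creep '0 0 0 0.008 0;1 0 0 0.008 0; 1 0 0 0.008 0;1 0 0 0.008 0;1 0 0 0.008 0;1 0 0 0.008 0;1 0 0 -0.2 0;1 0 0 -0.5 0;1 0 0 -0.9 0;1 0 0 -0.9 0'
python3 - <<'E'
from h import *
a=camera('wrist')
T=[]
for d in spot_point('sleeve','wrist'): print(np.round(d['at'],4),d['conf'])
print(cyl_fit('wrist',a,[.5516,.093],z0=.022))
cv2.imwrite('pics/w5.png',a[...,::-1])
go([.5,.06,.28])
E
```

```text
clock: 13.12
eef_pos: [0.5541, 0.0942, 0.1902]
tool_rot: [-0.043, 0.999, 0.001, 0.006]
ft_force: [0.8, -0.1, -1.1]
grip_width: 0.0855
grasp_force: 0.0
[ 0.5936 -0.1585 -0.0027] 0.91
[0.5492 0.0875 0.0189] 0.71
(array([0.54452752, 0.09243732, 0.01845125]), np.float64(0.3492400813577343), array([ 257,  176,   42,   45, 1193], dtype=int32))
t 13.22 pos [0.5509 0.0936 0.1851] heading 94.9 shift [ 0.356 -0.194 -0.634] turn 0
```

View pics/w5.png

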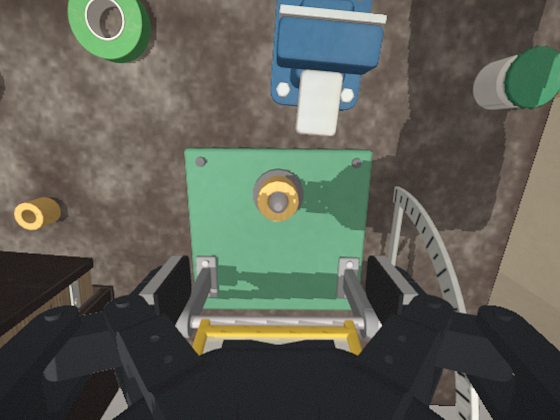

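The sleeve sits on the spindle at (277,198), over the flange, and the guard still leans back. I'll recheck the seat from still views and measure the bar.

```bash
python3 - <<'E'
from h import *
a=camera('wrist')
print(cyl_fit('wrist',a,[.5516,.093],z0=.022))
for c in('wrist','top','scene'):
  if c!='wrist': camera(c)
  for t in('sleeve','guard_bar','mark_tip','guard_hinge'):
    print(c,t,[(np.round(d['at'],4).tolist(),round(d['conf'],2)) for d in spot_point(t,c)[:4] if t!='sleeve' or d['at'][1]>0])
print(telemetry.get_obs()['joint_pos'].round(3))
go([.675,-.007,.28],185)
E
```

```text
(array([0.54877654, 0.09301205, 0.01885501]), np.float64(0.24095773659579933), array([ 257,  181,   43,   47, 1249], dtype=int32))
wrist sleeve [([0.5488, 0.0896, 0.0197], 0.72)]
wrist guard_bar []
wrist mark_tip []
wrist guard_hinge [([0.6471, 0.099, 0.0957], 0.83)]
top sleeve [([0.5476, 0.0934, 0.0194], 0.41)]
top guard_bar [([0.677, -0.004, 0.2192], 0.93)]
top mark_tip []
top guard_hinge [([0.651, 0.0992, 0.0969], 0.75)]
scene sleeve [([0.5502, 0.0912, 0.0191], 0.77)]
scene guard_bar [([0.5474, 0.0934, 0.0207], 0.25)]
scene mark_tip [([0.5515, 0.0911, 0.0191], 0.27)]
scene guard_hinge [([0.6451, 0.1004, 0.0977], 0.72), ([0.6774, -0.0075, 0.2212], 0.53)]
[0.168 0.393 0.036 1.214 0.    0.082]
t 13.97 pos [0.5506 0.0936 0.1843] heading 94.9 shift [-0.769 -0.739 -0.638] turn 0.5
```

```bash
python3 -m creep '1 0 0 -0.3 0; 1 0 -0.1 -0.64 -0.05;1 -0.2 -0.3 -0.64 -0.1;1 -0.4 -0.6 -0.64 -0.15;1 -0.6 -0.739 -0.64 -0.2;1 -0.769 -0.739 -0.64 -0.26;0.6 -0.769 -0.739 -0.64 -0.32;0.6 -0.769 -0.739 -0.64 -0.37;0.6 -0.769 -0.739 -0.64 -0.43;0.6 -0.769 -0.739 -0.64 -0.5;0.6 -0.769 -0.739 -0.64 -0.5;0.6 -0.769 -0.739 -0.64 -0.5'
python3 - <<'E'
from h import *
a=camera('wrist');a=camera('wrist')
for t in('guard_bar','mark_tip','guard_hinge'):
    print(t,[(np.round(d['at'],4).tolist(),round(d['conf'],2)) for d in spot_point(t,'wrist')[:4]])
go([.677,-.006,.221],185)
print(pix('wrist',[[.677,-.006,.218],[.566,.19,.206]]))
cv2.imwrite('pics/w6.png',a[...,::-1])
E
```

```text
clock: 15.48
eef_pos: [0.675, -0.0069, 0.2803]
tool_rot: [0.736, -0.677, -0.0, 0.0]
ft_force: [0.7, -0.8, 0.8]
grip_width: 0.0514
grasp_force: 0.0
guard_bar [([0.6762, -0.0072, 0.2193], 0.91)]
mark_tip []
guard_hinge [([0.6456, 0.1037, 0.1004], 0.8), ([0.5554, 0.0928, -0.0008], 0.21)]
t 15.72 pos [ 0.675  -0.007   0.2803] heading -175.1 shift [-0.005 -0.014  0.395] turn -0.001
[[275.30654525 236.22686341]
 [381.6856269  448.27571457]]
```

View pics/w6.png

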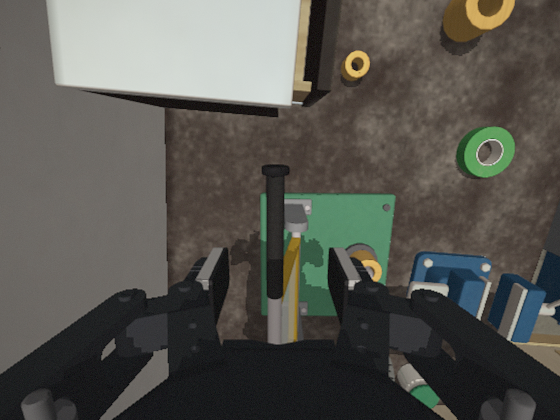

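The bar runs down the centre of the picture at (275,235), midway between the pads, with its knob at (275,170).

```bash
python3 -m creep '0.6 0 -0.012 0.2 0; 0.6 0 -0.012 0.39 0;0.6 0 -0.012 0.39 0;0.6 0 -0.012 0.39 0;0 0 -0.012 0.39 0;0 0 -0.012 0.39 0;0 0 -0.012 0.39 0;0 0 -0.012 0.39 0;0 0 -0.012 0.39 0;0 0 -0.012 0.39 0'
python3 - <<'E'
from h import *
o=telemetry.get_obs();print(o['eef_pos'],o['grip_width'],o['ft_force'])
T=[]
for i in range(6):
  for c in('scene','top'):
    camera(c);T+=[(c,*np.round(d['at'],4),round(d['conf'],2)) for d in spot_point('mark_tip',c)[:1]]
for t in T:print(*t)
camera('scene');print([np.round(d['at'],4) for d in spot_point('guard_hinge','scene')])
E
```

```text
clock: 16.98
eef_pos: [0.6772, -0.0068, 0.2232]
tool_rot: [0.737, -0.676, 0.001, -0.001]
ft_force: [-1.1, 0.8, 5.2]
grip_width: 0.0099
grasp_force: 58.7
[ 0.67724999 -0.00681581  0.22318281] 0.009925257217853775 [-1.12305638  0.78116349  5.20561473]
scene 0.5647 0.1927 0.2045 0.6
top 0.5675 0.1931 0.2005 0.63
scene 0.5666 0.188 0.2035 0.67
top 0.5651 0.1917 0.2007 0.4
scene 0.5665 0.1903 0.2067 0.65
top 0.5682 0.1925 0.2004 0.48
scene 0.5637 0.1924 0.2053 0.49
top 0.5671 0.1928 0.2041 0.64
scene 0.6793 -0.0082 0.2182 0.49
top 0.5662 0.1924 0.2021 0.55
scene 0.5656 0.1911 0.2054 0.52
top 0.5668 0.1902 0.2035 0.38
[array([0.6456, 0.1015, 0.0978])]
```

```bash
python3 -m creep '0 0 0.083 -0.011 0;0 0 0.166 -0.013 0;0 0 0.249 -0.007 0;0 0 0.331 0.007 0;0 0 0.411 0.029 0;0 0 0.489 0.059 0;0 0 0.549 0.089 0;0 0 0.585 0.11 0;0 0 0.606 0.123 0;0 0 0.606 0.123 0'
python3 - <<'E'
from h import *
o=telemetry.get_obs();print(o['eef_pos'],o['grip_width'],o['ft_force'],o['grasp_force'])
for c in('scene','top'):
  a=camera(c);cv2.imwrite(f'pics/{c}9.png',a[...,::-1])
  for t in('guard_bar','mark_tip'):print(c,t,[(np.round(d['at'],4),round(d['conf'],2)) for d in spot_point(t,c)[:2]])
  hsv=cv2.cvtColor(a,cv2.COLOR_RGB2HSV);m=cv2.inRange(hsv,(0,150,90),(6,255,255))|cv2.inRange(hsv,(174,150,90),(180,255,255))
  n,l,st,ce=cv2.connectedComponentsWithStats(m);print([(s.tolist(),k.round(1)) for s,k in zip(st[1:],ce[1:]) if s[4]>3 and k[0]<260], pix(c,[[.5663,.1915,.2035]]))
s=cv2.imread('pics/scene9.png')[95:245,185:385];cv2.imwrite('pics/scene9c.png',cv2.resize(s,(800,600),interpolation=cv2.INTER_CUBIC))
E
```

```text
clock: 19.52
eef_pos: [0.5864, -0.0138, 0.2051]
tool_rot: [0.737, -0.676, 0.0, -0.001]
ft_force: [-2.7, 1.7, 8.1]
grip_width: 0.0096
grasp_force: 61.1
[ 0.58635618 -0.01382832  0.20507296] 0.009646967221581064 [-2.68424186  1.67056679  8.10708513] 61.077457666397095
scene guard_bar [(array([ 0.5902, -0.0151,  0.2023]), 0.61)]
scene mark_tip [(array([0.4344, 0.2936, 0.0038]), 0.74), (array([ 0.5874, -0.0145,  0.2005]), 0.68)]
[([208, 132, 7, 7, 34], array([211.3, 135. ])), ([231, 160, 4, 4, 11], array([232.5, 161.6]))] [[210.79350095 134.85735912]]
top guard_bar []
top mark_tip [(array([0.5666, 0.1895, 0.2034]), 0.47)]
[([179, 164, 3, 6, 12], array([180.1, 166.3])), ([169, 181, 6, 8, 40], array([171.6, 185. ]))] [[173.22423006 184.70880392]]
```

View pics/scene9c.png

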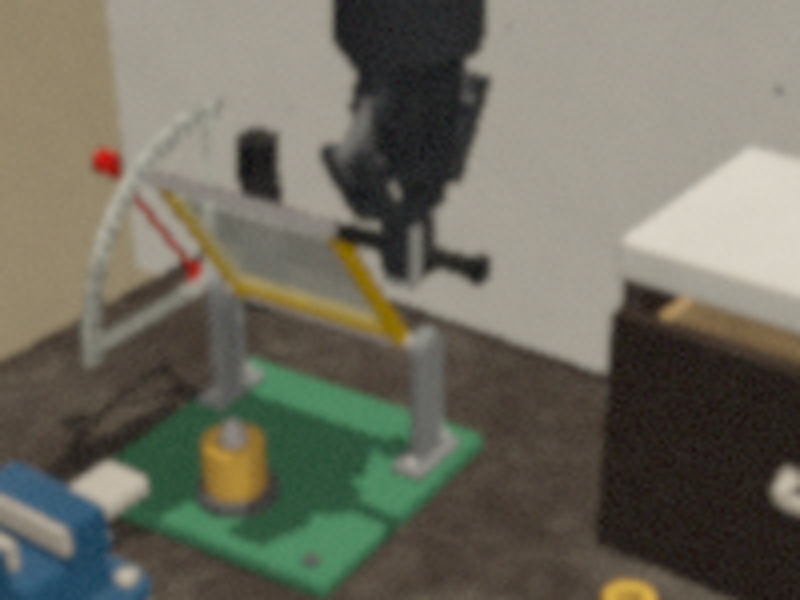

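The crop shows the guard bar held at (410,250), the flap roughly parallel to the red pointer (tip 105,160, hub 193,270), and the sleeve home on the flange at (235,460). Next, a numeric check of the two angles.

```bash
python3 - <<'E'
from h import *
psi=.0885;ux=np.array([np.cos(psi),np.sin(psi),0]);uy=np.array([-ux[1],ux[0],0]);A=np.array([.5514,.093,0])
P=lambda x,y,z:A+x*ux+y*uy+np.array([0,0,z])
obs={'scene':[211.3,135.],'top':[171.6,185.]}
for c in obs:
  f=lambda v:pix(c,P(.095-.132*np.cos(v[0]),.097+v[1],.095+.132*np.sin(v[0])))[0]-obs[c]
  s=least_squares(f,[1.,0],x_scale=[.1,.003]);print(c,'theta,dy',s.x)
  print(' hub',pix(c,P(.095,.097,.095)),'tips',[pix(c,P(.095-.132*np.cos(t),.097,.095+.132*np.sin(t)))[0].round(1).tolist() for t in(.93,.99,1.05)])
# triangulate
M=[];b=[]
for c in obs:
  e,d=rays(c,obs[c]);d=d[0]/np.linalg.norm(d[0]);N=np.eye(3)-np.outer(d,d);M.append(N);b.append(N@e)
t=np.linalg.lstsq(np.vstack(M),np.hstack(b),rcond=None)[0];q=t-A;x=q@ux;print('tri',t,'station',x,q@uy,'theta',np.arctan2(t[2]-.095,.095-x),np.hypot(t[2]-.095,.095-x))
# flap frame's side edges in scene: project for candidate guard angles
for t in(.93,.99,1.05):print(t,pix('scene',[P(.095-.125*np.cos(t),-.065,.095+.125*np.sin(t)),P(.095-.125*np.cos(t),-.15,.095+.125*np.sin(t)),P(.095,-.065,.095)]).round(1).tolist())
E
```

```text
scene theta,dy [ 0.98055027 -0.00363879]
 hub [[233.20941092 163.66830464]] tips [[208.8, 137.0], [210.4, 134.2], [212.0, 131.6]]
top theta,dy [0.99195858 0.00303712]
 hub [[181.55932186 165.60138414]] tips [[173.6, 188.2], [173.0, 185.0], [172.3, 181.7]]
tri [0.56748101 0.19417992 0.20187745] station 0.024960810327592564 0.09936263633510409 theta 0.9906885843190483 0.12778214476400487
0.93 [[267.4, 154.3], [301.5, 163.6], [285.7, 179.5]]
0.99 [[268.9, 151.4], [303.0, 160.6], [285.7, 179.5]]
1.05 [[270.5, 148.6], [304.5, 157.6], [285.7, 179.5]]
```

Pointer is 0.98–0.99 rad and guard about 0.99 by position. I'll let it settle briefly, then hand in.

```bash
python3 -m creep '0 0 0 0 0;0 0 0 0 0;0 0 0 0 0;0 0 0 0 0' && python3 -c "
from workcell import *
print(ticket.job_done())"
```

```text
clock: 20.32
eef_pos: [0.5865, -0.0138, 0.2051]
tool_rot: [0.737, -0.676, 0.0, -0.001]
ft_force: [-3.6, 2.7, 8.5]
grip_width: 0.0099
grasp_force: 61.1
the job is handed in; nothing more can be done
None
```

I handed the job in at about 20 s: the sleeve is home on the flange and let go, and the gripper is holding the guard at about 0.99 rad against a pointer measured at 0.98–0.99 rad; the hand-in returned no verdict.

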